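Lock a plug-in power module into its test dock with the cam disc

ROBOT

A 6-joint arm with a two-finger parallel gripper is mounted at the origin on a cart in front of the work surface, level with it; the furniture and walls round the work are solid. World frame = base frame: x ahead of the robot, y to its left, z up, the work surface at z = 0. Lengths are in m, angles in rad, forces in N, time in s.
With the tool pointing down it reaches from about 0.225 to 0.725 m from the base axis. Payload 3.1 kg.
Tool frame: the origin (TCP) lies midway between the tips of the shut fingers; the grasp point (between the pads) lies 19 mm behind it; z points along the fingers, y is the line along which they close (so a half turn about z gives the same grasp; the last joint's range is limited). The gripper opens to 85 mm and grips with 20 to 120 N. Pads are 22 mm wide; open, the fingers measure 114 mm over their backs; the gripper's body (76 mm by 85 mm) begins 54 mm behind the grasp point. The pads swing forward as they close: fully open they stand 13 mm farther back than shut.
Start: joints at [1.025, 0.048, 0.099, 1.622, 0, 1.443], TCP at [0.213, 0.48, 0.231] pointing down, gripper open.
Joint ranges: [-2.91, 2.91], [-0.99, 1.94], [-1.21, 1.42], [-2.12, 2.29], [-1.49, 1.47], [-3.14, 3.14]. Speed limits (rad/s): [2.79, 2.79, 3.14, 3.14, 3.14, 3.14].

INTERFACE

Orientations are given as [roll, pitch, yaw] about the fixed x, y, z axes, in that order (R = Rz(yaw) Ry(pitch) Rx(roll)).
In Python, from cell import bot gives the robot as it stands.
- The arm moves only by the tool carry_out, never from a script. Its argument "motion" is a list that holds one entry, the list of rows, each a list of 7 numbers: the opening in per cent of the stroke, from 0 (shut) to 100 (fully open), then the shift along the tool's x, y, z normalised to -1 to 1, where 1 is 0.15 m, then the turn, a rotation vector about the tool's x, y, z normalised to -1 to 1, where 1 is 180 degrees. In form: [[[claw, tx, ty, tz, rx, ry, rz], ...]]. A call has exactly 10 rows; each row is the pose to reach, as a shift and turn from the pose commanded when the call began, along the tool's axes at that moment, turning the shorter way round; what a row does not reach only later rows make up. A row lasts 1/8 s, in which the tool goes at most 62.5 mm and 10.7 degrees, less where a joint would pass 70% of its speed; a pose out of reach is approached as far as the arm can. A call with a number of a shift or a turn outside -1 to 1 is refused whole. A call with a gripper value outside its range is refused whole. The fingers move at their own pace and stop on an object; the grip force is fixed at half the most. Time passes only in rows, so rows that repeat a pose let the fingers close, or fill a call up. It gives the time, the measured TCP pose, the force, the opening and the grip force at its end, in the units of the state.
- bot.get_obs(): the state, without advancing time (a new reading comes with each control period).
- bot.grab_frame(name): name is "scene" or "top" or "wrist"; returns (picture, depth): 480x640x3 uint8, red, green, blue; 480x640 float32, m along the optical axis (not along the pixel's ray), 0 where there is no reading.
- bot.calibration(name): a dict with "intrinsics" (3x3 intrinsics, pixels), "T" (4x4, takes a point from camera to world coordinates). Camera axes: x right, y up, looking along -z (the intrinsics and any distortion apply to the point x, -y, -z); pixel columns grow to the right and rows downward; lengths in m; the calibration is good to about 2 mm. A picture is of the moment at which its call begins: read the wrist's pose just before it. calibration takes no time and is no camera call; for the wrist camera it gives the pose at the moment of the call.
- bot.sign_off(): hands the job in; it is judged then, once.
The state is a dict: "t": time; "q": joint angles; "qvel": joint speeds; "tau": joint torques, N m; "tcp_pos": TCP position; "eef_rot": TCP orientation; "wrist_force": force on the tool from outside, world axes, zero at the start; "ft_torque": the same for the moment, N m; "opening": finger opening in m; "grasp_force": force on a finger pad.
Only numpy, scipy, OpenCV 4.12 (cv2) and the standard library are available. Lean on these libraries where they do the work, as an engineer would, in place of code of your own. Each camera call takes 0.05 s, during which the arm holds its last target. There are 200 camera calls.

TASK

Put the plug-in power module into the channel of the test dock, bolt first, and slide it forward until it meets the dock's two sprung plungers, so that the bolt's upright pin stands inside the mouth of the open cam disc. Then turn the disc clockwise (seen from above) half a turn to its stop, so that its hook draws the bolt in and pulls the module tight against the dock, and let go. Leave the tape roll, the solder spool and the hex keys where they are.

Things in the scene. Friction and masses are not known exactly. Their poses are not given: they have to be found in the camera images.
- dock: Test dock fixed to the table: grey plate 266 x 116 x 6 mm with aluminium rails and a steel cam disc; place and yaw vary. Origin on the table under the disc's axis; +x is the direction in which the module slides in, z up. Plate from x = -196 to +70 mm. The module, fully home, has its origin at x = -112, y = 0, z = 6 mm in this frame, its front face at x = -62 mm on the pressed-in plungers.
- channel (a point): Point on the channel's floor and centre line, at x = -155, z = 6 mm in the dock frame, axes as the dock. The channel, open at top and rear, is 65 mm wide between rails from 79 mm ahead (+x) to 15 mm behind this point, 16 mm high, with outward lips to 24 mm; behind, the rails flare. Module lowered here (origin on this point): its pin is still clear of the disc.
- plunger_tips (a point): Midway between the faces of the two sprung plungers (heads 15 wide, 24 mm high, at y = +-21.5 mm), at x = -74, z = 30 mm in the dock frame. The module's origin is at dock x = -124 mm when its face just touches them. Pressing them in takes 2 N at first, 8 N after 12 mm, where they stop; they push it back if not locked. The bolt passes between them.
- module: Loose plug-in power module, 0.6 kg (varies): aluminium box 100 (x) x 60 (y) x 46 (z) mm, black bar handle on top. Origin: centre of its underside; +x points to the bolt, which stands out of the front face (x = 50 mm) at z = 18 mm, 10 mm thick. Box, bolt and channel are smooth (friction about 0.3). If the module stands more than about 5 mm short of the plungers, the hook misses the pin.
- handle (a point): Grip point in the module's handle, 72 mm above its underside, over its origin. The handle is a bar along the module's x, 70 mm long, 18 mm wide, from 58 to 84 mm above the underside: grip it across its width.
- bolt_pin (a point): Top of the upright pin at the end of the module's bolt, 82 mm ahead of the module's origin and 44 mm above its underside; the pin is 10 mm thick.
- cam (a joint): Angle of the cam disc, rad: 0 open, 3.14 (stop) locked; grows clockwise from above. Starts between 0 and 0.3; stays where left; takes under 0.5 N m to turn. Steel disc 116 mm across, z = 34 to 48 mm above the table, its slot's mouth facing the module (dock -x) while open. The hook catches the pin from about 0.6 rad on, has drawn it in fully at 2.6 rad and then only holds it.
- cam_grip (a point): Point on the disc's axis, 74 mm above the table, in the black grip bar on the disc. The bar is 66 mm long, 16 mm wide, z = 50 to 86 mm above the table: grip it across its width. It lies along this point's x axis, which turns with the disc (along dock +x at joint 0, dock -x at 3.14). The disc's hub below it reaches z = 56 mm.
- tape_roll: Bystander: roll of black tape lying flat, 73 x 68 x 18 mm, origin at the centre of its underside.
- solder_spool: Bystander: reel of solder wire, 53 x 63 x 35 mm, origin at the centre of its underside.
- hex_key_set: Bystander: set of long hex keys in a clip, 243 x 81 x 35 mm, origin at the centre of its underside.
There are look-alikes about, which are no part of the job. Of the things that look like the module, the largest one is meant.

How it is judged:
On the way:
1. the module stands in the channel, up to the plungers, with the pin in the mouth of the disc, which is still open (under 0.5 rad) (y of module in the frame of dock between -0.005 and 0.005 m and z of module in the frame of dock below 0.01 m and angle between module's own z axis and vertical below 0.06 rad and x of module in the frame of dock above -0.13 m and value of joint cam below 0.5 rad), for 0.2 s.
At the end, for the whole second after the job is handed in: The cam disc is turned to its stop (joint over 2.85 rad) and the module stands upright and at rest in the channel, fully home: origin within 2.5 mm of x = -112 mm (up to 3 mm beyond) and 5 mm of y = 0 in the dock frame, flat on the channel floor, bolt forward; module and dock let go (y of module in the frame of dock between -0.005 and 0.005 m and z of module in the frame of dock below 0.01 m and angle between module's own z axis and vertical below 0.06 rad and value of joint cam above 2.85 rad and x of module in the frame of dock between -0.1145 and -0.109 m and angle between the x axis of module and the x axis of dock, either way round below 0.06 rad and linear speed of module below 0.01 m/s and contact force between the fingers and module below 0.1 N and contact force between the fingers and dock below 0.1 N); the robot touches nothing.
It fails at once if the tape roll is moved by more than 30 mm (distance of tape_roll from where it was at the start of the episode above 0.03 m).
It fails at once if the solder spool is moved by more than 30 mm (distance of solder_spool from where it was at the start of the episode above 0.03 m).
It fails at once if the hex key set is moved by more than 30 mm (distance of hex_key_set from where it was at the start of the episode above 0.03 m).
It also fails if it takes over 67 s, if anything falls off the work surface, if the arm or the gripper's body presses on something with over 40 N, if the wrist force passes 120 N, or if a joint passes its speed limit or range.

## Working session

There is one attempt and no reset: what is moved stays moved. The work goes in short steps, Python scripts to look and compute and a tool call to move; the robot and the scene stay as the last step left them, time stands still between calls to the robot, and variables do not carry over. Pictures are saved under pics/ and viewed, at most 10 in all, crops included, and the job is handed in when it is done.

Besides the shell and the picture viewer there is one more tool, called after "Emit:" in YAML: its name, and indented under it one key for each argument. carry_out: Moves the arm, as the interface text tells. Scaled input: -1 to 1 covers 0.15 m each way for a shift and 180 degrees each way for a turn. Its arguments: {"type":"object","properties":{"motion":{"type":"array","items":{"type":"array","items":{"type":"array","items":{"type":"number"}}}}},"required":["motion"]}

```bash
mkdir -p pics; ls; python3 - <<'E'
from cell import bot
import cv2,numpy as np
o=bot.get_obs();print(o['t'],o['tcp_pos'],o['eef_rot'],o['opening'])
for n in['scene','top']:
    p,d=bot.grab_frame(n);cv2.imwrite(f'pics/{n}0.png',p[:,:,::-1]);np.savez(f'{n}0.npz',p=p,d=d,K=bot.calibration(n)['intrinsics'],T=bot.calibration(n)['T'])
    c=bot.calibration(n);print(n,c,(d>0).mean())
E
```

```text
pics
0.0 [0.21269538 0.47929912 0.23010792] [-3.13921767e+00 -3.48216816e-04  2.72378629e+00] 0.08553716941900746
scene {'intrinsics': array([[469.52938549,   0.        , 324.37718049],
       [  0.        , 469.52938549, 235.61465219],
       [  0.        ,   0.        ,   1.        ]]), 'T': array([[ 0.61974481,  0.60471949, -0.50023066, -0.06103564],
       [-0.78474325,  0.46960806, -0.4045322 , -0.51796089],
       [-0.00971616,  0.64325937,  0.76558669,  1.00900162],
       [ 0.        ,  0.        ,  0.        ,  1.        ]])} 0.9960481770833334
top {'intrinsics': array([[442.76728467,   0.        , 319.30176989],
       [  0.        , 442.76728467, 240.77589367],
       [  0.        ,   0.        ,   1.        ]]), 'T': array([[-0.02173322,  0.99574219, -0.0895832 ,  0.42968527],
       [-0.99973778, -0.02229177, -0.0052392 , -0.03979084],
       [-0.00721386,  0.08944584,  0.99596556,  1.3011852 ],
       [ 0.        ,  0.        ,  0.        ,  1.        ]])} 0.9960579427083334
```

View pics/top0.png

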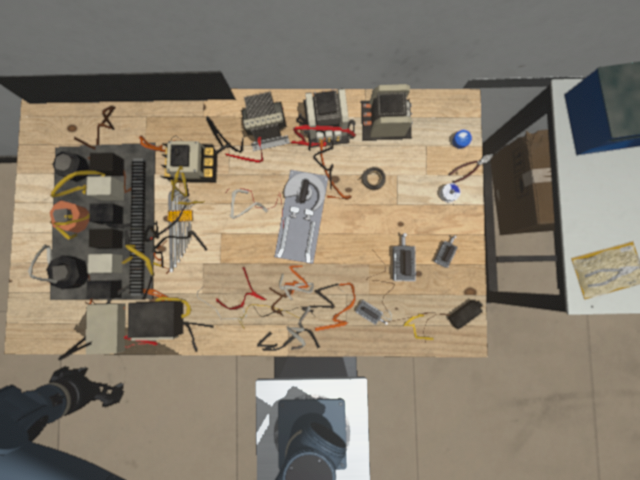

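View pics/scene0.png

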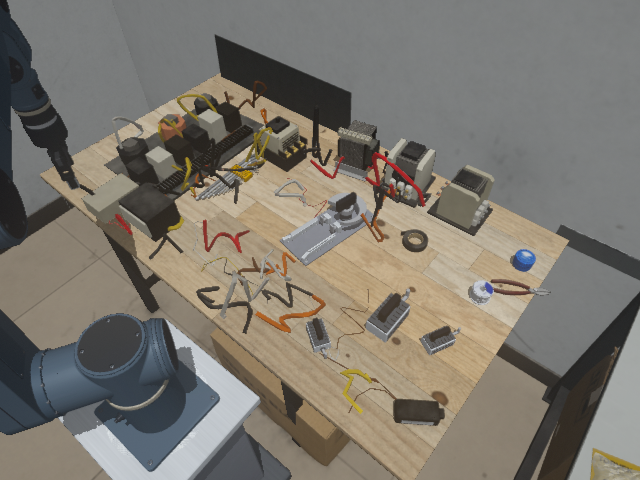

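The module with its handle upright is at top (403,262), with the bolt and pin towards row 238. Two smaller look-alikes are at (445,250) and (368,312). The dock's disc is at (305,190) and its open rear end at (295,258). Next I measure from depth.

```bash
cat > h.py <<'E'
import numpy as np,cv2
from scipy.spatial.transform import Rotation as R
def cloud(d,K,T):
    v,u=np.mgrid[:480,:640]
    x=(u-K[0,2])/K[0,0]*d;y=(v-K[1,2])/K[1,1]*d
    P=np.stack([x,-y,-d,np.ones_like(d)],-1)@T.T
    return P[...,:3]
def rect(P):
    (c,s,a)=cv2.minAreaRect((P[:,:2]*1000).astype(np.float32)); return np.round(c,1),np.round(s,1),round(a,1)
def pca(P):
    c=P[:,:2].mean(0);w,V=np.linalg.eigh(np.cov((P[:,:2]-c).T));v=V[:,1];return c,np.degrees(np.arctan2(v[1],v[0])),np.sqrt(w)
def move(o,pos,rpy):
    "rows' shift/turn (normalised) from current tcp"
    A=R.from_euler('xyz',o['eef_rot']);B=R.from_euler('xyz',rpy)
    return np.round(A.inv().apply(np.array(pos)-o['tcp_pos'])/.15,3),np.round((A.inv()*B).as_rotvec()/np.pi,4)
E
python3 - <<'E'
from h import *
for n in['top','scene']:
    z=np.load(n+'0.npz');P=cloud(z['d'],z['K'],z['T']);m=z['d']>0
    def sel(x0,x1,y0,y1,z0,z1):
        Q=P[m];return Q[(Q[:,0]>x0)&(Q[:,0]<x1)&(Q[:,1]>y0)&(Q[:,1]<y1)&(Q[:,2]>z0)&(Q[:,2]<z1)]
    g=sel(.3,.7,-.1,.2,-.02,.02);print(n,'table z',np.median(g[:,2]))
    for nm,b in dict(handle=(.4,.6,-.36,-.22,.066,.1),box=(.4,.6,-.36,-.22,.03,.1),pin=(.525,.6,-.36,-.22,.03,.1),grip=(.6,.78,-.05,.1,.065,.1),disc=(.6,.78,-.05,.1,.035,.058),plate=(.4,.8,-.08,.15,.004,.04)).items():
        Q=sel(*b)
        if len(Q)>8: print(nm,len(Q),rect(Q),pca(Q),np.percentile(Q[:,2],[5,50,95]).round(3))
E
```

```text
top table z 0.0004943329082485182
handle 172 (array([ 475.5, -274. ]), array([17. , 66.4]), 87.5) (array([ 0.47541916, -0.27314517]), np.float64(177.49509465535104), array([0.00521517, 0.01976459])) [0.075 0.083 0.087]
box 771 (array([ 493.3, -275.5]), array([ 60.3, 134.8]), 88.4) (array([ 0.47537322, -0.27184904]), np.float64(178.38442271823027), array([0.01717465, 0.03014888])) [0.036 0.046 0.085]
pin 13 (array([ 556.3, -276.4]), array([8.8, 8.3]), 81.4) (array([ 0.55647634, -0.27666919]), np.float64(88.66837608665332), array([0.00277119, 0.00297429])) [0.033 0.044 0.046]
grip 164 (array([715.2,  -4.7]), array([ 21.2, 133.4]), 70.9) (array([0.69086139, 0.0026042 ]), np.float64(162.08494309182598), array([0.0051447, 0.034452 ])) [0.067 0.085 0.089]
disc 692 (array([687. ,   6.2]), array([161.2, 112.7]), 1.0) (array([0.69838401, 0.00436516]), np.float64(83.23433185404217), array([0.03013465, 0.03391266])) [0.041 0.048 0.053]
plate 3060 (array([599.9,  34.9]), array([399.9, 229.4]), 0.1) (array([0.58052131, 0.02618988]), np.float64(175.97574317233324), array([0.04824939, 0.09760324]))
[... 450 characters left out ...]
75.4]), array([31.8, 43.8]), 60.4) (array([ 0.55428134, -0.27503736]), np.float64(153.84138322923144), array([0.00593773, 0.01135712])) [0.034 0.042 0.045]
grip 214 (array([716.4,  -4.3]), array([ 24.2, 132.1]), 71.0) (array([0.68907394, 0.0020684 ]), np.float64(162.65017323235983), array([0.00482987, 0.03196381])) [0.067 0.082 0.089]
disc 564 (array([690.1,   8. ]), array([166.9, 116.6]), 3.5) (array([ 0.68898359, -0.00355302]), np.float64(162.85694540919175), array([0.03415262, 0.03533223])) [0.037 0.048 0.056]
plate 3138 (array([599.9,  34.8]), array([399.5, 229.9]), 0.2) (array([0.57536985, 0.02352737]), np.float64(175.44808683531525), array([0.04678955, 0.0931508 ])) [0.005 0.009 0.032]
```

```bash
python3 - <<'E'
from h import *
z=np.load('top0.npz');P=cloud(z['d'],z['K'],z['T'])
hsv=cv2.cvtColor(z['p'],cv2.COLOR_RGB2HSV)
m=((hsv[...,1]<60)&(hsv[...,2]>60)).astype(np.uint8)
win=np.zeros_like(m);win[155:275,262:340]=1;m&=win
n,l,s,c=cv2.connectedComponentsWithStats(m);k=1+s[1:,4].argmax();print(s[k])
comp=l==k
Q=P[comp]
pl=Q[(Q[:,2]<.04)&(Q[:,2]>.003)];print('plate',rect(pl))
di=Q[(Q[:,2]>.042)&(Q[:,2]<.053)];print('disc',rect(di),cv2.minEnclosingCircle((di[:,:2]*1000).astype(np.float32)))
W=P[155:275,262:340].reshape(-1,3)
g=W[(W[:,2]>.078)&(W[:,2]<.095)&(np.hypot(W[:,0]-.69,W[:,1]-.003)<.05)];print('grip',len(g),rect(g),pca(g))
pt=W[(W[:,2]>.022)&(W[:,2]<.034)&(W[:,0]<.63)];print('plung/rail',len(pt),rect(pt),pca(pt))
v=cv2.resize(z['p'][150:280,240:350],None,fx=5,fy=4.6,interpolation=cv2.INTER_CUBIC);cv2.imwrite('pics/crop1.png',v[:,:,::-1])
E
```

```text
[ 274  169   55   95 3591]
plate (array([623.9,  21.5]), array([124. , 268.8]), 79.4)
disc (array([679.2,  11.5]), array([113.9, 127.2]), 45.8) ((674.8494262695312, 6.970400333404541), 66.38924407958984)
grip 134 (array([683.8,   6. ]), array([16.2, 66.6]), 77.5) (array([0.68301277, 0.00606893]), np.float64(167.30862149550933), array([0.00456423, 0.01883176]))
plung/rail 258 (array([540.2,  35.6]), array([ 91. , 189.7]), 81.2) (array([0.56859324, 0.02727235]), np.float64(152.21248221175472), array([0.03489145, 0.04139838]))
```

View pics/crop1.png

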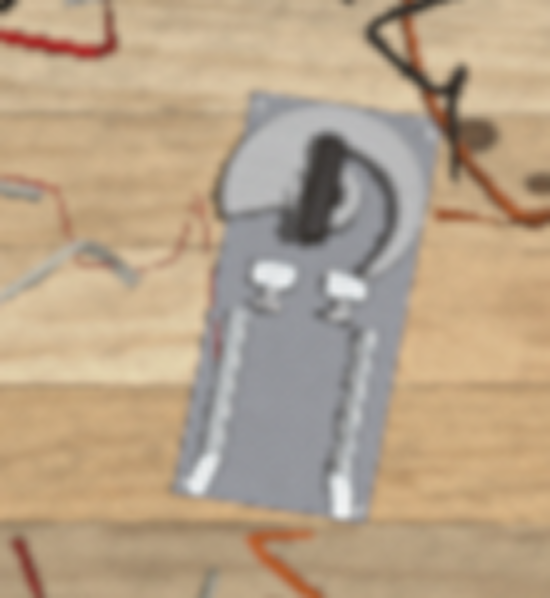

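```bash
python3 - <<'E'
from h import *
from cell import bot
o=bot.get_obs();c=bot.calibration('wrist');T=np.eye(4);T[:3,:3]=R.from_euler('xyz',o['eef_rot']).as_matrix();T[:3,3]=o['tcp_pos']
print((np.linalg.inv(T)@c['T']).round(3),c['intrinsics'])
print(move(o,[.45,.03,.26],[np.pi,0,np.radians(170)]))
E
```

```text
[[-0.     0.962  0.273  0.07 ]
 [ 1.    -0.     0.001  0.001]
 [ 0.001  0.273 -0.962 -0.144]
 [ 0.     0.     0.     1.   ]] [[397.91323899   0.         319.50286247]
 [  0.         397.91323899 238.61304031]
 [  0.           0.           1.        ]]
(array([-2.661, -2.097, -0.195]), array([-0.0007, -0.0002, -0.0774]))
```

Emit:
carry_out:
  motion:
    - [[100,-0.16,-0.09,0,0,0,0],[100,-0.32,-0.18,0,0,0,0],[100,-0.48,-0.27,0,0,0,0],[100,-0.64,-0.36,0,0,0,0],[100,-0.8,-0.45,0,0,0,0],[100,-0.9,-0.55,0,0,0,0],[100,-1,-0.65,0,0,0,0],[100,-1,-0.7,0,0,0,0],[100,-1,-0.7,0,0,0,0],[100,-1,-0.7,0,0,0,0]]

```text
t: 1.35
tcp_pos: [0.3072, 0.3235, 0.2312]
eef_rot: [3.141, -0.0, 2.725]
wrist_force: [-0.1, 0.3, 0.1]
opening: 0.0854
grasp_force: 0.0
```

Emit:
carry_out:
  motion:
    - [[100,-0.25,-0.15,0,0,0,0],[100,-0.5,-0.3,0,0,0,0],[100,-0.75,-0.4,0,0,0,0],[100,-1,-0.5,0,0,0,0],[100,-1,-0.6,0,0,0,0],[100,-1,-0.6,0,0,0,0],[100,-1,-0.6,0,0,0,0],[100,-1,-0.6,0,0,0,0],[100,-1,-0.6,0,0,0,0],[100,-1,-0.6,0,0,0,0]]

```text
t: 2.6
tcp_pos: [0.408, 0.1802, 0.2313]
eef_rot: [3.142, 0.0, 2.725]
wrist_force: [0.7, -0.3, 0.7]
opening: 0.0852
grasp_force: 0.0
```

Emit:
carry_out:
  motion:
    - [[100,-0.25,-0.15,-0.05,0,0,-0.02],[100,-0.5,-0.3,-0.1,0,0,-0.04],[100,-0.75,-0.4,-0.2,0,0,-0.06],[100,-1,-0.5,-0.2,0,0,-0.0774],[100,-1,-0.52,-0.2,0,0,-0.0774],[100,-1,-0.52,-0.2,0,0,-0.0774],[100,-1,-0.52,-0.2,0,0,-0.0774],[100,-1,-0.52,-0.2,0,0,-0.0774],[100,-1,-0.52,-0.2,0,0,-0.0774],[100,-1,-0.52,-0.2,0,0,-0.0774]]

```text
t: 3.85
tcp_pos: [0.5134, 0.048, 0.2614]
eef_rot: [3.142, 0.0, 2.967]
wrist_force: [0.4, 0.9, 0.8]
opening: 0.0857
grasp_force: 0.0
```

```bash
python3 - <<'E'
from h import *
from cell import bot
o=bot.get_obs();print(o['t'],o['tcp_pos'],o['eef_rot'],o['q'],abs(o['qvel']).max())
c=bot.calibration('wrist');p,d=bot.grab_frame('wrist')
np.savez('w1.npz',p=p,d=d,K=c['intrinsics'],T=c['T']);cv2.imwrite('pics/w1.png',p[:,:,::-1])
E
```

```text
3.85 [0.51341706 0.04801796 0.26141019] [3.14155459e+00 1.82568034e-04 2.96744131e+00] [-3.68568615e-02  3.32668154e-02  1.44158435e-01  1.68150189e+00
  1.27215869e-05  1.37294476e-01] 0.00458402782401178
```

View pics/w1.png

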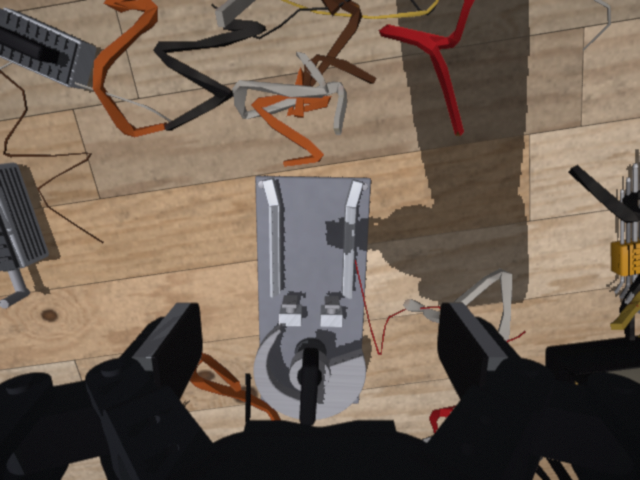

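Wrist view, with forward pointing down the picture: plate corners at (257,178) and (371,179), plungers at (291,315) and (331,315), disc centre near (309,370).

```bash
python3 - <<'E'
from h import *
z=np.load('w1.npz');P=cloud(z['d'],z['K'],z['T'])
hsv=cv2.cvtColor(z['p'],cv2.COLOR_RGB2HSV)
b=P[170:420,240:385].reshape(-1,3);print('table',np.median(P[150:170,240:400,2]), 'plate z',np.median(P[200:270,295:325,2]))
# plate sides per image row: mask of low saturation
m=((hsv[...,1]<50)&(hsv[...,2]>60)).astype(np.uint8);win=np.zeros_like(m);win[165:420,235:390]=1;m&=win
n,l,s,c=cv2.connectedComponentsWithStats(m);k=1+s[1:,4].argmax();print(s[k]);comp=l==k
def ray(u,v,h):
    K,T=z['K'],z['T'];r=T[:3,:3]@np.array([(u-K[0,2])/K[0,0],-(v-K[1,2])/K[1,1],-1.]);t=(h-T[2,3])/r[2];return T[:3,3]+t*r
L=[];Rr=[]
for v in range(185,310):
    u=np.where(comp[v])[0]
    L.append(ray(u.min()-.5,v,.006));Rr.append(ray(u.max()+.5,v,.006))
for A in(L,Rr):
    vx,vy,x,y=cv2.fitLine(np.array(A)[:,:2].astype(np.float32),cv2.DIST_HUBER,0,.01,.01).ravel();print('side',np.degrees(np.arctan2(vy,vx)),x,y)
re=[]
for u in range(262,365):
    v=np.where(comp[:,u])[0];re.append(ray(u,v.min()-.5,.006))
vx,vy,x,y=cv2.fitLine(np.array(re)[:,:2].astype(np.float32),cv2.DIST_HUBER,0,.01,.01).ravel();print('rear',np.degrees(np.arctan2(vy,vx)),x,y)
W=b
near=np.hypot(W[:,0]-.684,W[:,1]-.008)<.075
g=W[near&(W[:,2]>.08)&(W[:,2]<.095)];print('grip',len(g),rect(g),pca(g))
di=W[near&(W[:,2]>.042)&(W[:,2]<.052)];print('disc',len(di),cv2.minEnclosingCircle((di[:,:2]*1000).astype(np.float32)))
pl=W[(W[:,2]>.025)&(W[:,2]<.06)&(W[:,0]>.59)&(W[:,0]<.625)];print('plungers',len(pl),rect(pl),pl[:,2].max())
# lips
lp=W[(W[:,2]>.015)&(W[:,2]<.04)&(W[:,0]<.6)]
a=np.radians(-10);x=lp[:,0]*np.cos(a)+lp[:,1]*np.sin(a);y=-lp[:,0]*np.sin(a)+lp[:,1]*np.cos(a)
h,e=np.histogram(y,np.arange(y.min(),y.max()+.004,.004));print(np.c_[e[:-1].round(3),h].tolist())
E
```

```text
table 0.0011511963405929637 plate z 0.007604805012320859
[  253   175   118   245 23594]
side -11.306532 0.5293706 -0.020455228
side -11.063783 0.57653683 0.08835107
rear 78.802505 0.490742 0.042427067
grip 962 (array([680.4,   9.1]), array([16., 61.]), 76.8) (array([0.67777891, 0.00968068]), np.float64(166.53410772228145), array([0.00455934, 0.01772475]))
disc 3927 ((675.1126098632812, 9.304279327392578), 66.38597106933594)
plungers 738 (array([607.5,  25.4]), array([86.4, 34.9]), 89.9) 0.04486998606235759
[[0.083, 62.0], [0.087, 419.0], [0.091, 511.0], [0.095, 272.0], [0.099, 0.0], [0.103, 0.0], [0.107, 0.0], [0.111, 0.0], [0.115, 0.0], [0.119, 0.0], [0.123, 0.0], [0.127, 0.0], [0.131, 0.0], [0.135, 0.0], [0.139, 0.0], [0.143, 0.0], [0.147, 0.0], [0.151, 0.0], [0.155, 0.0], [0.159, 124.0], [0.163, 383.0], [0.167, 417.0], [0.171, 122.0], [0.175, 34.0]]
```

Emit:
carry_out:
  motion:
    - [[100,0,-0.25,0,0,0,0],[100,0,-0.5,0,0,0,0],[100,0,-0.75,0,0,0,0],[100,0,-1,0,0,0,0],[100,0,-1,0,0,0,0],[100,0,-1,0,0,0,0],[100,0,-1,0,0,0,0],[100,0,-1,0,0,0,0],[100,0,-1,0,0,0,0],[100,0,-1,0,0,0,0]]

```text
t: 5.15
tcp_pos: [0.4875, -0.0997, 0.2613]
eef_rot: [3.142, -0.0, 2.968]
wrist_force: [-0.4, -0.6, -0.8]
opening: 0.0855
grasp_force: 0.0
```

Emit:
carry_out:
  motion:
    - [[100,-0.02,-0.25,0.1,0,0,0],[100,-0.04,-0.5,0.2,0,0,0],[100,-0.06,-0.75,0.3,0,0,-0.02],[100,-0.1,-1,0.4,0,0,-0.0444],[100,-0.1,-1,0.4,0,0,-0.0444],[100,-0.1,-1,0.4,0,0,-0.0444],[100,-0.1,-1,0.4,0,0,-0.0444],[100,-0.1,-1,0.4,0,0,-0.0444],[100,-0.1,-1,0.4,0,0,-0.0444],[100,-0.1,-1,0.4,0,0,-0.0444]]

```text
t: 6.4
tcp_pos: [0.4763, -0.2501, 0.2015]
eef_rot: [-3.141, 0.0, 3.107]
wrist_force: [0.5, -0.8, -0.9]
opening: 0.0852
grasp_force: 0.0
```

```bash
python3 - <<'E'
from h import *
from cell import bot
o=bot.get_obs();print(o['t'],o['tcp_pos'],o['eef_rot'],abs(o['qvel']).max())
c=bot.calibration('wrist');p,d=bot.grab_frame('wrist')
P=cloud(d,c['intrinsics'],c['T']);Q=P[d>0]
Q=Q[(abs(Q[:,0]-.4757)<.09)&(abs(Q[:,1]+.274)<.06)]
g=Q[(Q[:,2]>.078)&(Q[:,2]<.09)];print('handle',len(g),rect(g),pca(g))
g=Q[(Q[:,2]>.04)&(Q[:,2]<.05)];print('box',len(g),rect(g),pca(g))
cv2.imwrite('pics/w2.png',p[:,:,::-1])
E
```

```text
6.4 [ 0.47631543 -0.25005889  0.20149694] [-3.14145060e+00  2.64328032e-04  3.10686144e+00] 0.006492441455533876
handle 2584 (array([ 474.5, -273.2]), array([18.2, 69.2]), 88.4) (array([ 0.47287779, -0.27274291]), np.float64(178.40730216353316), array([0.00512423, 0.01975817]))
box 5638 (array([ 493.2, -273.9]), array([ 59.1, 136. ]), 88.3) (array([ 0.46885932, -0.27072379]), np.float64(-179.58213072392437), array([0.01875062, 0.03219298]))
```

View pics/w2.png

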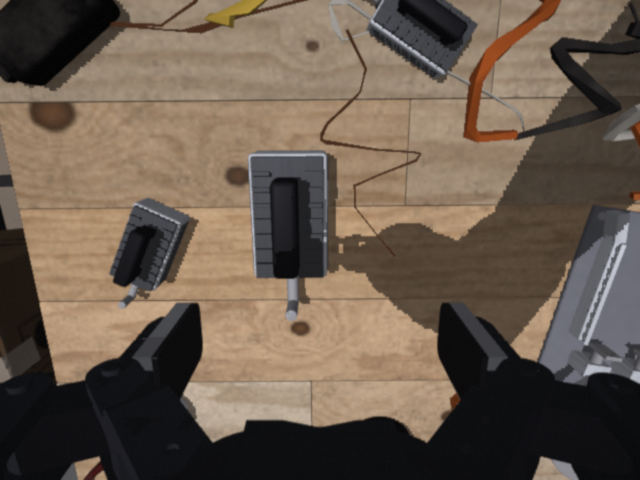

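The module is alone at (288,215), with its handle at (286,228) and its bolt pointing down the picture, which is forward. I descend and grip.

Emit:
carry_out:
  motion:
    - [[100,0.005,-0.157,0.1,0,0,0],[100,0.005,-0.157,0.3,0,0,0],[100,0.005,-0.157,0.5,0,0,0],[100,0.005,-0.157,0.7,0,0,0],[100,0.005,-0.157,0.85,0,0,0],[100,0.005,-0.157,0.99,0,0,0],[100,0.005,-0.157,0.99,0,0,0],[0,0.005,-0.157,0.99,0,0,0],[0,0.005,-0.157,0.99,0,0,0],[0,0.005,-0.157,0.99,0,0,0]]

```text
t: 7.7
tcp_pos: [0.4753, -0.2744, 0.0539]
eef_rot: [-3.14, 0.002, 3.106]
wrist_force: [0.8, 0.4, 1.1]
opening: 0.0322
grasp_force: 0.0
```

Emit:
carry_out:
  motion:
    - [[0,0,0,0,0,0,0],[0,0,0,0,0,0,0],[0,0,0,0,0,0,0],[0,0,0,-0.1,0,0,0],[0,0,0,-0.2,0,0,0],[0,0,0,-0.3,0,0,0],[0,0,0,-0.4,0,0,0],[0,0,0,-0.5,0,0,0],[0,0,0,-0.5,0,0,0],[0,0,0,-0.5,0,0,0]]

```text
t: 8.95
tcp_pos: [0.4745, -0.2737, 0.1276]
eef_rot: [3.141, -0.0, 3.106]
wrist_force: [-0.2, -0.5, -8.7]
opening: 0.0168
grasp_force: 59.4
```

Emit:
carry_out:
  motion:
    - [[0,-0.02,0.07,0,0,0,0],[0,-0.04,0.2,0,0,0,0],[0,-0.06,0.35,0,0,0,0],[0,-0.08,0.5,0,0,0,0.01],[0,-0.1,0.65,0,0,0,0.02],[0,-0.12,0.8,0,0,0,0.03],[0,-0.14,0.95,0,0,0,0.04],[0,-0.15,1,0,0,0,0.051],[0,-0.15,1,0,0,0,0.051],[0,-0.15,1,0,0,0,0.051]]

```text
t: 10.2
tcp_pos: [0.5022, -0.1242, 0.1276]
eef_rot: [-3.142, -0.0, 2.947]
wrist_force: [-0.5, -0.5, -8.4]
opening: 0.0173
grasp_force: 59.5
```

```bash
python3 - <<'E'
from h import *
from cell import bot
o=bot.get_obs();print(o['t'],o['tcp_pos'],o['eef_rot'])
print(move(o,[.5298,.0386,.13],[np.pi,0,np.radians(168.8)]))
E
```

```text
10.2 [ 0.50215926 -0.12423022  0.12763179] [-3.14151964e+00 -4.19469914e-04  2.94731880e+00]
(array([ 0.029,  1.101, -0.016]), array([-0.    , -0.0001,  0.0004]))
```

Emit:
carry_out:
  motion:
    - [[0,0,0.07,0,0,0,0],[0,0,0.2,0,0,0,0],[0,0.01,0.35,0,0,0,0],[0,0.02,0.5,0,0,0,0],[0,0.03,0.65,0,0,0,0],[0,0.03,0.8,0,0,0,0],[0,0.03,0.95,0,0,0,0],[0,0.03,1,0,0,0,0],[0,0.03,1,0,0,0,0],[0,0.03,1,0,0,0,0]]

```text
t: 11.45
tcp_pos: [0.527, 0.0226, 0.1278]
eef_rot: [-3.141, -0.0, 2.945]
wrist_force: [-0.3, -0.4, -8.2]
opening: 0.0172
grasp_force: 59.7
```

```bash
python3 - <<'E'
from h import *
from cell import bot
o=bot.get_obs();print(o['t'],o['tcp_pos'],o['eef_rot'])
print(move(o,[.5298,.0386,.13],[np.pi,0,np.radians(168.8)]))
c=bot.calibration('wrist');p,d=bot.grab_frame('wrist');P=cloud(d,c['intrinsics'],c['T'])
np.savez('w3.npz',p=p,d=d,K=c['intrinsics'],T=c['T']);cv2.imwrite('pics/w3.png',p[:,:,::-1])
p,d=bot.grab_frame('scene');cv2.imwrite('pics/s3.png',p[150:330,230:470,::-1].repeat(3,0).repeat(3,1))
E
```

```text
11.45 [0.52695292 0.02258299 0.12777796] [-3.14089737e+00 -1.40532512e-04  2.94543394e+00]
(array([ 0.002,  0.108, -0.015]), array([-0.0002, -0.    , -0.0002]))
```

View pics/w3.png

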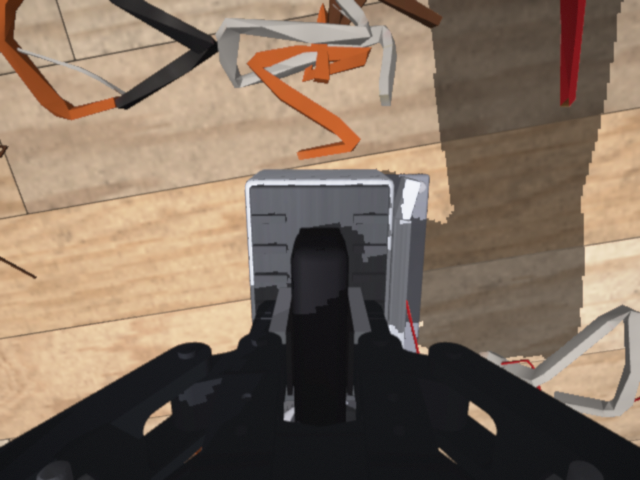

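The module hangs square in the grip: box edges at columns 248 and 393, with the rail visible to the right at (412,200). I check the box offset numerically.

```bash
python3 - <<'E'
from h import *
z=np.load('w3.npz');P=cloud(z['d'],z['K'],z['T']);a=np.radians(-11.2);o=np.array([.6838,.0081])
def dk(Q): q=Q[...,:2]-o;return np.stack([q[...,0]*np.cos(a)+q[...,1]*np.sin(a),-q[...,0]*np.sin(a)+q[...,1]*np.cos(a)],-1)
tcp=np.array([.52695,.02258]);print('tcp dock',dk(tcp))
W=P[165:310,230:410]
L=[];Rr=[]
for row in W:
    q=row[(row[:,2]>.113)&(row[:,2]<.128)]
    if len(q)>60:
        D=dk(q);D=D[D[:,1].argsort()];L.append(D[0]);Rr.append(D[-1])
L=np.array(L);Rr=np.array(Rr);print(len(L))
for A in(L,Rr):
    s,i=np.polyfit(A[:,0],A[:,1],1);print('edge yaw',np.degrees(np.arctan(s)),'y at tcp',np.polyval((s,i),dk(tcp)[0]), 'xmin',A[:,0].min(),np.median(W[...,2]))
E
```

```text
tcp dock [-0.15667533 -0.01626143]
109
edge yaw -0.5498220200296016 y at tcp -0.04487047742213014 xmin -0.2069002073251822 0.12157651086327197
edge yaw 0.6015379873811321 y at tcp 0.014376330401802136 xmin -0.20671414942176894 0.12157651086327197
```

Emit:
carry_out:
  motion:
    - [[0,0,0.06,0,0,0,0],[0,0,0.105,0,0,0,0],[0,0,0.105,0.05,0,0,0],[0,0,0.105,0.15,0,0,0],[0,0,0.105,0.25,0,0,0],[0,0,0.105,0.32,0,0,0],[0,0,0.105,0.38,0,0,0],[0,0,0.105,0.42,0,0,0],[0,0,0.105,0.45,0,0,0],[0,0,0.105,0.45,0,0,0]]

```text
t: 12.8
tcp_pos: [0.5304, 0.0387, 0.0605]
eef_rot: [3.142, 0.001, 2.946]
wrist_force: [0.5, 0.6, -7.9]
opening: 0.0174
grasp_force: 59.7
```

```bash
python3 - <<'E'
from h import *
from cell import bot
o=bot.get_obs();print(o['t'],o['tcp_pos'],o['eef_rot'],o['wrist_force'],o['ft_torque'])
p,d=bot.grab_frame('scene');cv2.imwrite('pics/s4.png',p[150:330,230:470,::-1].repeat(3,0).repeat(3,1))
E
```

```text
12.8 [0.5304146  0.03874544 0.06052509] [3.14151194e+00 5.89896831e-04 2.94625595e+00] [ 0.47522785  0.64947302 -7.92586778] [ 0.01166374 -0.04664783 -0.02286756]
```

View pics/s4.png

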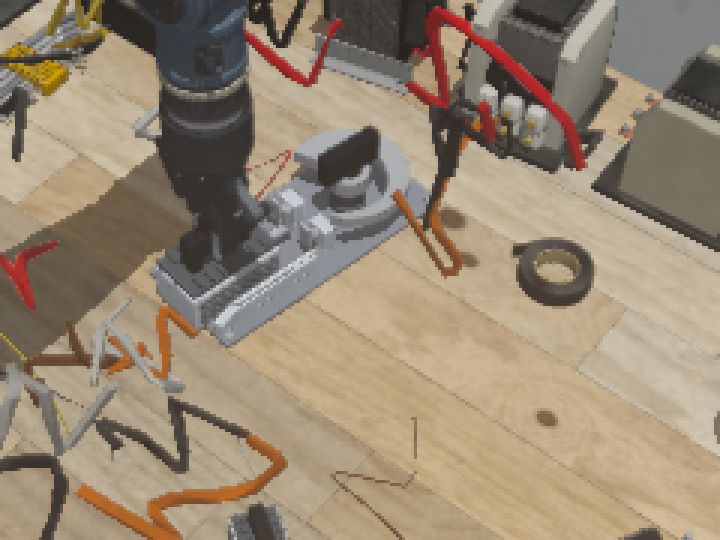

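The module sits between the rails without any side force. I slide it forward gently.

Emit:
carry_out:
  motion:
    - [[0,0,0,0.01,0,0,0],[0,-0.03,0,0.01,0,0,0],[0,-0.06,0,0.01,0,0,0],[0,-0.09,0,0.01,0,0,0],[0,-0.12,0,0.01,0,0,0],[0,-0.15,0,0.01,0,0,0],[0,-0.17,0,0.01,0,0,0],[0,-0.19,0,0.01,0,0,0],[0,-0.2,0,0.01,0,0,0],[0,-0.2,0,0.01,0,0,0]]

```text
t: 14.1
tcp_pos: [0.5603, 0.0329, 0.0598]
eef_rot: [3.141, 0.001, 2.946]
wrist_force: [-3.0, 0.2, 4.4]
opening: 0.0172
grasp_force: 61.5
```

Emit:
carry_out:
  motion:
    - [[0,0,0,0,0,0,0],[0,-0.01,0,0,0,0,0],[0,-0.01,0,0,0,0,0],[0,-0.02,0,0,0,0,0],[0,-0.02,0,0,0,0,0],[0,-0.03,0,0,0,0,0],[0,-0.03,0,0,0,0,0],[0,-0.03,0,0,0,0,0],[0,-0.03,0,0,0,0,0],[0,-0.03,0,0,0,0,0]]

```text
t: 15.35
tcp_pos: [0.5634, 0.0323, 0.0598]
eef_rot: [3.141, -0.001, 2.946]
wrist_force: [-7.5, 1.6, 7.1]
opening: 0.0171
grasp_force: 62.0
```

Emit:
carry_out:
  motion:
    - [[100,0,0,0,0,0,0],[100,0,0,0,0,0,0],[100,0,0,0,0,0,0],[100,0,0,0,0,0,0],[100,0,0,-0.2,0,0,0],[100,0,0,-0.4,0,0,0],[100,0,0,-0.6,0,0,0],[100,0,0,-0.8,0,0,0],[100,0,0,-1,0,0,0],[100,0,0,-1,0,0,0]]

```text
t: 16.6
tcp_pos: [0.566, 0.0319, 0.2122]
eef_rot: [3.141, 0.007, 2.946]
wrist_force: [-0.0, 0.5, 0.5]
opening: 0.0852
grasp_force: 0.0
```

```bash
python3 - <<'E'
from h import *
from cell import bot
o=bot.get_obs();print(o['t'],o['tcp_pos'],o['eef_rot'],o['q'])
c=bot.calibration('wrist');p,d=bot.grab_frame('wrist');P=cloud(d,c['intrinsics'],c['T'])
np.savez('w5.npz',p=p,d=d,K=c['intrinsics'],T=c['T']);cv2.imwrite('pics/w5.png',p[:,:,::-1])
a=np.radians(-11.2);og=np.array([.6838,.0081]);Rm=np.array([[np.cos(a),np.sin(a)],[-np.sin(a),np.cos(a)]])
Q=P[d>0];D=np.c_[(Q[:,:2]-og)@Rm.T,Q[:,2]]
def s(x0,x1,y,z0,z1):return D[(D[:,0]>x0)&(D[:,0]<x1)&(abs(D[:,1])<y)&(D[:,2]>z0)&(D[:,2]<z1)]
g=s(-.2,-.07,.03,.082,.096);print('handle',len(g),rect(g))
g=s(-.2,-.07,.04,.046,.06);print('box',len(g),rect(g),np.median(g[:,2]))
g=s(-.05,.05,.03,.08,.094);print('bar',len(g),rect(g),pca(g))
E
```

```text
16.6 [0.56598028 0.03192647 0.21218359] [3.14073528 0.006654   2.94623743] [-6.19207477e-02  1.46565351e-01  1.67090387e-01  1.58461245e+00
 -3.54786055e-05  1.33431508e-01]
handle 2525 (array([-124.1,    1.4]), array([69. , 17.9]), 0.4)
box 6479 (array([-124.3,    1.3]), array([98.7, 59.4]), 0.1) 0.05374542551945477
bar 1490 (array([-0.8,  0.3]), array([16. , 66.3]), 88.0) (array([-0.00375142,  0.00033857]), np.float64(178.00104308293515), array([0.00451544, 0.01912638]))
```

View pics/w5.png

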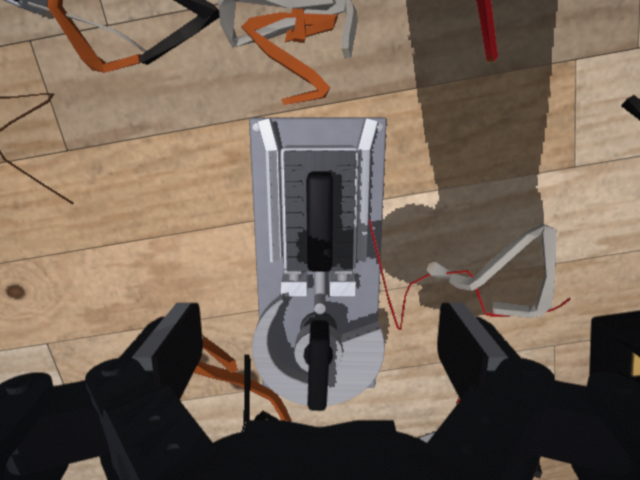

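The module is in the channel against the plungers (dock x = -124 mm), with the pin at (319,308) in the disc mouth and the grip bar at (317,365). I turn the wrist to the far end of joint 6 while moving over the bar.

Emit:
carry_out:
  motion:
    - [[100,-0.2,0,0,0,0,-0.055],[100,-0.4,0,0,0,0,-0.11],[100,-0.6,0,0,0,0,-0.165],[100,-0.79,0,0,0,0,-0.22],[100,-0.79,0,0,0,0,-0.275],[100,-0.79,0,0,0,0,-0.33],[100,-0.79,0,0,0,0,-0.385],[100,-0.79,0,0,0,0,-0.44],[100,-0.79,0,0,0,0,-0.495],[100,-0.79,0,0,0,0,-0.54]]

```text
t: 17.9
tcp_pos: [0.6794, 0.0091, 0.2062]
eef_rot: [3.138, 0.0, -1.636]
wrist_force: [-0.1, -0.3, -0.5]
opening: 0.0855
grasp_force: 0.0
```

Emit:
carry_out:
  motion:
    - [[100,0,0,0,0,0,-0.055],[100,0,0,0,0,0,-0.11],[100,0,0,0,0,0,-0.165],[100,0,0,0,0,0,-0.22],[100,0,0,0,0,0,-0.275],[100,0,0,0,0,0,-0.33],[100,0,0,0,0,0,-0.385],[100,0,0,0,0,0,-0.449],[100,0,0,0,0,0,-0.449],[100,0,0,0,0,0,-0.449]]

```text
t: 19.15
tcp_pos: [0.6798, 0.0091, 0.2074]
eef_rot: [3.141, 0.002, -0.232]
wrist_force: [0.4, -0.3, -0.4]
opening: 0.0854
grasp_force: 0.0
```

```bash
python3 - <<'E'
from h import *
from cell import bot
o=bot.get_obs();print(o['t'],o['tcp_pos'],o['eef_rot'],o['q'])
print(move(o,[.6832,.0084,.062],[np.pi,0,np.radians(-13.2)]))
E
```

```text
19.15 [0.67977497 0.00907723 0.20743703] [ 3.14125410e+00  2.06100856e-03 -2.32405719e-01] [-8.51979911e-02  4.74737993e-01  5.63095371e-01  1.66124208e+00
 -3.25951237e-05 -2.99438524e+00]
(array([ 0.025, -0.001,  0.97 ]), array([ 0.0001,  0.0007, -0.0006]))
```

Emit:
carry_out:
  motion:
    - [[100,0.025,0,0.15,0,0,0],[100,0.025,0,0.35,0,0,0],[100,0.025,0,0.55,0,0,0],[100,0.025,0,0.75,0,0,0],[100,0.025,0,0.9,0,0,0],[100,0.025,0,0.99,0,0,0],[100,0.025,0,0.99,0,0,0],[0,0.025,0,0.99,0,0,0],[0,0.025,0,0.99,0,0,0],[0,0.025,0,0.99,0,0,0]]

```text
t: 20.4
tcp_pos: [0.6846, 0.0081, 0.0615]
eef_rot: [-3.141, -0.002, -0.23]
wrist_force: [0.2, -0.3, -0.5]
opening: 0.0319
grasp_force: 0.0
```

Emit:
carry_out:
  motion:
    - [[0,0,0,0,0,0,0],[0,0,0,0,0,0,0],[0,0,0,0,0,0,0],[0,0,0,0,0,0,0.02],[0,0,0,0,0,0,0.05],[0,0,0,0,0,0,0.08],[0,0,0,0,0,0,0.11],[0,0,0,0,0,0,0.14],[0,0,0,0,0,0,0.17],[0,0,0,0,0,0,0.2]]

```text
t: 21.65
tcp_pos: [0.6843, 0.0077, 0.0612]
eef_rot: [-3.141, -0.002, -0.861]
wrist_force: [-0.8, -2.3, 3.6]
opening: 0.0148
grasp_force: 60.8
```

Emit:
carry_out:
  motion:
    - [[0,0,0,0,0,0,0.045],[0,0,0,0,0,0,0.09],[0,0,0,0,0,0,0.135],[0,0,0,0,0,0,0.18],[0,0,0,0,0,0,0.225],[0,0,0,0,0,0,0.27],[0,0,0,0,0,0,0.315],[0,0,0,0,0,0,0.36],[0,0,0,0,0,0,0.4],[0,0,0,0,0,0,0.4]]

```text
t: 22.9
tcp_pos: [0.685, 0.0078, 0.0612]
eef_rot: [-3.139, 0.001, -2.114]
wrist_force: [1.2, -2.4, 4.5]
opening: 0.0146
grasp_force: 60.7
```

Emit:
carry_out:
  motion:
    - [[0,0,0,0,0,0,0.045],[0,0,0,0,0,0,0.09],[0,0,0,0,0,0,0.135],[0,0,0,0,0,0,0.18],[0,0,0,0,0,0,0.225],[0,0,0,0,0,0,0.27],[0,0,0,0,0,0,0.315],[0,0,0,0,0,0,0.35],[0,0,0,0,0,0,0.385],[0,0,0,0,0,0,0.385]]

```text
t: 24.15
tcp_pos: [0.6853, 0.0072, 0.0612]
eef_rot: [-3.14, 0.004, 2.961]
wrist_force: [3.4, -4.4, 3.5]
opening: 0.0149
grasp_force: 60.7
```

```bash
python3 - <<'E'
from cell import bot
o=bot.get_obs();print(o['t'],o['tcp_pos'],o['eef_rot'],o['q'],o['wrist_force'],o['ft_torque'])
E
```

```text
24.15 [0.68534528 0.00715681 0.06123491] [-3.14045225  0.00359401  2.96081341] [-0.08664217  0.48823357  0.29056053  1.36965238 -0.00147319  0.09413656] [ 3.36930258 -4.40455844  3.4948734 ] [-0.85870226 -0.34574766  0.01441282]
```

Emit:
carry_out:
  motion:
    - [[0,0,0,0,0,0,0.01],[0,0,0,0,0,0,0.01],[100,0,0,0,0,0,0.01],[100,0,0,0,0,0,0.01],[100,0,0,0,0,0,0.01],[100,0,0,0,0,0,0.01],[100,0,0,-0.25,0,0,0.01],[100,0,0,-0.5,0,0,0.01],[100,0,0,-0.75,0,0,0.01],[100,0,0,-1,0,0,0.01]]

```text
t: 25.4
tcp_pos: [0.6837, 0.0084, 0.2116]
eef_rot: [3.141, 0.0, 2.928]
wrist_force: [0.6, 0.8, -0.2]
opening: 0.0855
grasp_force: 0.0
```

Emit:
carry_out:
  motion:
    - [[100,0.2,0,0,0,0,0],[100,0.4,0,0,0,0,0],[100,0.6,0,0,0,0,0],[100,0.7,0,0,0,0,0],[100,0.7,0,0,0,0,0],[100,0.7,0,0,0,0,0],[100,0.7,0,0,0,0,0],[100,0.7,0,0,0,0,0],[100,0.7,0,0,0,0,0],[100,0.7,0,0,0,0,0]]

```text
t: 26.65
tcp_pos: [0.5814, 0.0305, 0.2102]
eef_rot: [-3.142, -0.0, 2.927]
wrist_force: [-0.4, -0.6, -0.5]
opening: 0.0857
grasp_force: 0.0
```

```bash
python3 - <<'E'
from h import *
from cell import bot
o=bot.get_obs();print(o['t'],o['tcp_pos'],o['wrist_force'])
c=bot.calibration('wrist');p,d=bot.grab_frame('wrist');P=cloud(d,c['intrinsics'],c['T'])
cv2.imwrite('pics/w6.png',p[:,:,::-1])
a=np.radians(-11.2);og=np.array([.6838,.0081]);Rm=np.array([[np.cos(a),np.sin(a)],[-np.sin(a),np.cos(a)]])
Q=P[d>0];D=np.c_[(Q[:,:2]-og)@Rm.T,Q[:,2]]
def s(x0,x1,y,z0,z1):return D[(D[:,0]>x0)&(D[:,0]<x1)&(abs(D[:,1])<y)&(D[:,2]>z0)&(D[:,2]<z1)]
g=s(-.2,-.05,.03,.082,.096);print('handle',len(g),rect(g))
g=s(-.2,-.063,.04,.046,.06);print('box',len(g),rect(g),np.median(g[:,2]))
g=s(-.045,.05,.03,.08,.094);print('bar',len(g),rect(g),pca(g))
E
```

```text
26.65 [0.58140703 0.03047437 0.21022135] [-0.35299557 -0.64765889 -0.50865987]
handle 2570 (array([-112.6,    2.5]), array([69.2, 18.1]), 0.2)
box 6619 (array([-113. ,    2.3]), array([98.1, 59.3]), 0.3) 0.05376885381812013
bar 1581 (array([-1.1,  0.3]), array([66.1, 16. ]), 0.3) (array([-0.00355765,  0.00035903]), np.float64(-179.74300730723812), array([0.00451693, 0.01908843]))
```

View pics/w6.png

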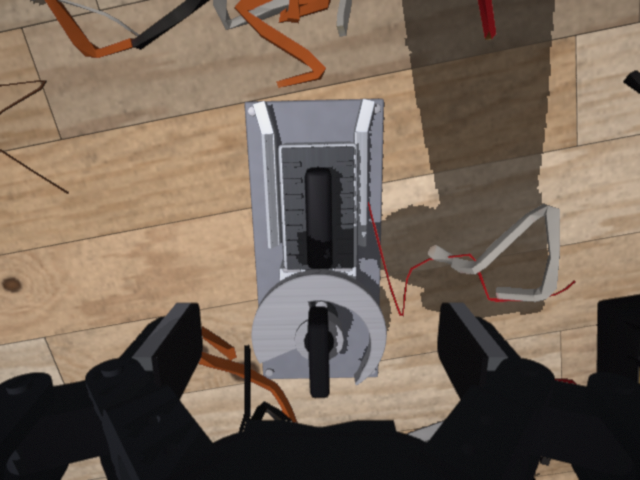

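The disc is locked: the bar at (318,350) is aligned with the dock, and the disc now covers the pin. Relative to the disc axis the module is at x ≈ -112 mm and y ≈ 2 mm, flat, with the gripper well clear. I hand it in.

```bash
python3 -c "
from cell import bot
print(bot.sign_off())"
```

```text
the job is handed in; nothing more can be done
None
```

The module is locked fully home in the dock with the cam disc at its stop and the gripper clear, and the job was handed in at about 27 s; sign-off gave no verdict, so this rests on my last wrist-camera measurement.

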